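Return two router cutters to their graded case

TASK

Two router cutters that have just been measured stand on the table on the right. Lower each one gently, shank first and without dropping it, into the hole of the wooden cutter case that fits its diameter, so that both stand fully home, then shut the case's hinged grey cover completely. Leave the tape roll, tape measure and the two collets where they are.

Things in the scene. Friction and masses are not known exactly. Their poses are not given: they have to be found in the camera images.
- cutter16: Steel spiral router cutter, 75 mm tall, standing upright on its plain round shank, fluted end up: a cylinder 16 mm in diameter all the way up (shank 48 mm, flutes 27 mm), about 100 g. It stands on the open table to the right of the two nearest rails. Origin: centre of the shank's flat end (underside); z runs up along the cutter. Foot chamfered 1.5 mm; fully seated it stands 43 mm above the block.
- cutter20: Steel spiral router cutter, 75 mm tall, standing upright on its plain round shank, fluted end up: a cylinder 20 mm in diameter all the way up (shank 48 mm, flutes 27 mm), about 150 g. It stands on the open table to the right of the two nearest rails. Origin: centre of the shank's flat end (underside); z runs up along the cutter. Foot chamfered 1.5 mm; fully seated it stands 43 mm above the block.
- case: Fixed cutter case: light wooden block 80 (x) by 204 (y) by 42 mm high with a row of five places 38 mm apart along y, graded by shank: 10 mm at the left (+y) end, filled by a fixed thin cutter, then 13, 16, 20, 25 mm, empty. Row 6 mm in front (-x) of the block's middle. Origin: centre of the underside, on the table; x to the hinge; z up.
- hole13 (a point): Centre of the mouth of the hole for 13 mm shanks, level with the top face of the wooden block. Real hole diameter 15 mm, blind, 32 mm deep, mouth chamfered 1.5 mm. Axes as case, z up along the hole's axis.
- hole16 (a point): Centre of the mouth of the hole for 16 mm shanks, level with the top face of the wooden block. Real hole diameter 18 mm, blind, 32 mm deep, mouth chamfered 1.5 mm. Axes as case, z up along the hole's axis.
- hole20 (a point): Centre of the mouth of the hole for 20 mm shanks, level with the top face of the wooden block. Real hole diameter 22 mm, blind, 32 mm deep, mouth chamfered 1.5 mm. Axes as case, z up along the hole's axis.
- hole25 (a point): Centre of the mouth of the hole for 25 mm shanks, level with the top face of the wooden block. Real hole diameter 27 mm, blind, 32 mm deep, mouth chamfered 1.5 mm. Axes as case, z up along the hole's axis.
- cover_hinge (a point): Middle of the cover's hinge axis, on the block's top rear edge, 42 mm above the table. Axes as case. At cover angle a, a cover point that is s in front of the hinge and t above it when shut lies at x = -s cos(a) + t sin(a), z = s sin(a) + t cos(a) from here.
- cover (a joint): Angle of the case's grey cover: 0 shut, 1.57 upright, 2.1 fully back; starts at 1.7 to 1.95. A box open below, 80 mm from hinge to front, 204 mm wide, 51 mm high outside, walls 4 mm, with a 7 mm thumb tab at the front lower edge. Stiff hinge (0.14 N m): it stays where it is left and must be pushed down all the way, 2 to 4 N near its front edge.
- tape_roll: Bystander: roll of masking tape lying flat, 104 mm across, 38 mm high; origin at the centre of its underside.
- tape_measure: Bystander: tape measure, 36 x 76 x 66 mm; origin at the centre of its underside.
- collet_1: Bystander: steel spring collet standing upright, 32 mm across, 42 mm high; origin at the centre of its underside.
- collet_2: Bystander: second spring collet, like the first; origin at the centre of its underside.

How it is judged:
At the end, for the whole second after the job is handed in: The 16 mm cutter stands in the 16 mm hole and the 20 mm cutter in the 20 mm hole, each shank first, at least 29 of the 32 mm deep, within 3.5 mm of the hole's centre, upright within 0.12 rad and at rest; the cover is shut (under 0.06 rad) (z of cutter16 in the frame of hole16 below -0.029 m and horizontal distance between cutter16 and hole16 below 0.0035 m and angle between each of cutter16, cutter20's own z axis and vertical below 0.12 rad and linear speed of each of cutter16, cutter20 below 0.02 m/s and z of cutter20 in the frame of hole20 below -0.029 m and horizontal distance between cutter20 and hole20 below 0.0035 m and value of joint cover below 0.06 rad); the robot touches nothing.
It fails at once if the tape roll, tape measure or a collet was moved more than 20 mm (distance of any of tape_roll, tape_measure, collet_1, collet_2 from where it was at the start of the episode above 0.02 m).
It fails at once if a cutter was dropped into its hole (faster than 0.5 m/s inside it) ((z of cutter16 in the frame of hole16 below 0 m and horizontal distance between cutter16 and hole16 below 0.006 m and linear speed of cutter16 above 0.5 m/s) or (z of cutter20 in the frame of hole20 below 0 m and horizontal distance between cutter20 and hole20 below 0.006 m and linear speed of cutter20 above 0.5 m/s)).
It also fails if it takes over 72 s, if anything falls off the work surface, if the arm or the gripper's body presses on something with over 40 N, if the wrist force passes 120 N, or if a joint passes its speed limit or range.

ROBOT

A 6-joint arm with a two-finger parallel gripper is mounted at the origin on a cart in front of the work surface, level with it; the furniture and walls round the work are solid. World frame = base frame: x ahead of the robot, y to its left, z up, the work surface at z = 0. Lengths are in m, angles in rad, forces in N, time in s.
With the tool pointing down it reaches from about 0.325 to 0.775 m from the base axis. Payload 9.3 kg.
Tool frame: the origin (TCP) lies midway between the tips of the shut fingers; the grasp point (between the pads) lies 19 mm behind it (env.pinch_z is the distance from the TCP to the grasp point, in m); z points along the fingers, y is the line along which they close (so a half turn about z gives the same grasp; the last joint's range is limited). The gripper opens to 85 mm and grips with 20 to 120 N. Pads are 22 mm wide; open, the fingers measure 114 mm over their backs; the gripper's body (76 mm by 85 mm) begins 54 mm behind the grasp point. The pads swing forward as they close: fully open they stand 13 mm farther back than shut.
Start: joints at [1.196, 0.259, 0.021, 1.334, 0, 1.418], TCP at [0.121, 0.537, 0.231] pointing down, gripper open.
Joint ranges: [-3.04, 3.04], [-0.91, 1.82], [-1.04, 1.36], [-1.92, 1.95], [-1.52, 1.45], [-3.14, 3.14]. Speed limits (rad/s): [2.22, 2.22, 2.79, 3.14, 3.14, 3.14].

INTERFACE

Orientations are given as a rotation vector (axis times angle).
In Python, from rig import get_state, optics, ticket, env gives the robot as it stands. The module is installed in compiled form; this text tells all that it offers.
- The arm moves only by the tool carry_out, never from a script. Its arguments are lists of equal length, an entry for each row: "delta_pos": the shift along the tool's x, y, z in units of 30 mm (1.0 is 30 mm), a list of three; "twist": the turn, a rotation vector about the tool's x, y, z in units of 6 degrees (1.0 is 6 degrees), a list of three. In form: {"delta_pos": [[tx, ty, tz], ...], "twist": [[ax, ay, az], ...]}. A call has exactly 5 rows; each row shifts and turns the commanded pose from where the row before left it, along the tool's axes as they then stand; what a row does not reach is not made up. A row lasts 1/10 s, in which the tool goes at most 50 mm and 8.59 degrees, less where a joint would pass 70% of its speed; a pose out of reach is approached as far as the arm can. A call is refused whole if a number of a shift passes 1 or a number of a turn 1, either way. A call with a gripper value outside its range is refused whole. "claw" is the finger opening in mm, from 0 to 85.4, set as the call begins (left out, the last holds). The fingers move at their own pace and stop on an object; "newtons" is the grip in N (left out, the last holds). Time passes only in rows, so rows that do not move let the fingers close, or fill a call up. It gives the time, the measured TCP pose, the force, the opening and the grip force at its end, in the units of the state.
- get_state(): the state, without advancing time (a new reading comes with each control period).
- optics.snapshot(name): name is "side" or "top" or "wrist"; returns (picture, depth): 400x640x3 uint8, red, green, blue; 400x640 float32, m along the optical axis (not along the pixel's ray), 0 where there is no reading.
- optics.camera_params(name): a dict with "fx", "fy", "cx", "cy" (pixels), "position" and "rotation" of the camera in the world; the wrist camera has in their place "tool_from_camera" (4x4, takes a point from camera to tool coordinates, whose origin is the TCP and whose axes are the flange's). Camera axes: x right, y down, z forward; pixel columns grow to the right and rows downward; lengths in m; the calibration is good to about 2 mm. A picture is of the moment at which its call begins: read the wrist's pose just before it. camera_params takes no time and is no camera call.
- ticket.close_job(): hands the job in; it is judged then, once.
Trained networks look in the newest picture that a camera, given by its name, has taken for a name from the list of things; names that differ only in an ending like _2 or _b are one class to them, and where a whole thing is asked for, a point or a joint stands for the part that bears it (a point fixed in the world has none). Each returns a list of dicts, best first, with "score" (0 to 1); they miss things now and then, are a little off and sometimes report something else, mostly with a low value. They report only what shows in the picture. A call takes as long as a camera call.
- optics.look_for(camera, name): "pixel" ([column, row] in pixels, amid what is visible of it).
- optics.masks_of(camera, name): "region" (400x640 bool, what is visible of it) and "pixel" ([column, row] in pixels, amid what is visible of it).
The state is a dict: "t": time; "q": joint angles; "qvel": joint speeds; "effort": joint torques, N m; "eef_pos": TCP position; "orientation": TCP orientation; "ft_force": force on the tool from outside, world axes, zero at the start; "moment": the same for the moment, N m; "gripper_width": opening from 0.0 (shut) to 1.0 (fully open); "grip_force": force on a finger pad.
Only numpy, scipy, OpenCV 4.12 (cv2) and the standard library are available. Lean on these libraries where they do the work, as an engineer would, in place of code of your own. Each camera call takes 0.05 s, during which the arm holds its last target. There are 200 camera calls.

## Working session

There is one attempt and no reset: what is moved stays moved. The work goes in short steps, Python scripts to look and compute and a tool call to move; the robot and the scene stay as the last step left them, time stands still between calls to the robot, and variables do not carry over. Pictures are saved under pics/ and viewed, at most 10 in all, crops included, and the job is handed in when it is done.

Besides the shell and the picture viewer there is one more tool, called by a JSON object that holds its "fn" and its "kwargs". carry_out: Moves the arm, as the interface text tells. Its arguments: {"type":"object","properties":{"delta_pos":{"type":"array"},"twist":{"type":"array"},"claw":{"type":"number"},"newtons":{"type":"number"}},"required":["delta_pos","twist"]}

```bash
mkdir -p pics
cat > h.py <<'E'
import numpy as np, cv2
from scipy.spatial.transform import Rotation as R
from rig import get_state, optics, ticket, env
def cam(name):
    p=optics.camera_params(name)
    if 'position' in p:
        Rm=np.array(p['rotation'])
        if Rm.shape!=(3,3): Rm=R.from_rotvec(Rm).as_matrix()
        return p,Rm,np.array(p['position'])
    s=get_state(); T=np.array(p['tool_from_camera'])
    Rt=R.from_rotvec(s['orientation']).as_matrix()
    return p,Rt@T[:3,:3],Rt@T[:3,3]+np.array(s['eef_pos'])
def cloud(name):
    p,Rm,t=cam(name); img,d=optics.snapshot(name)
    v,u=np.mgrid[:400,:640]
    c=np.stack([(u-p['cx'])/p['fx']*d,(v-p['cy'])/p['fy']*d,d],-1)
    return img,d,c@Rm.T+t
def save(img,n): cv2.imwrite('pics/'+n,cv2.cvtColor(img,cv2.COLOR_RGB2BGR))
E
cat > a.py <<'E'
from h import *
np.set_printoptions(precision=4,suppress=True)
for n in ['top','side']:
    img,d,P=cloud(n); save(img,n+'0.png'); np.savez(n+'0.npz',img=img,d=d,P=P)
    print(n,cam(n)[2],cam(n)[1][:,2])
    for k in ['cutter16','cutter20','case','cover','hole16','hole20','tape_roll','tape_measure','collet_1']:
        for r in optics.masks_of(n,k)[:3]:
            m=r['region']&(d>0); q=P[m]
            print(n,k,round(r['score'],2),np.round(r['pixel']),m.sum(),np.percentile(q,2,0) if len(q) else '',np.percentile(q,98,0) if len(q) else '',np.median(q,0) if len(q) else '')
s=get_state();print(s['t'],s['eef_pos'],R.from_rotvec(s['orientation']).as_matrix(),env.pinch_z)
E
python3 a.py
```

```text
top [ 0.404  -0.0038  1.3137] [ 0.0635  0.0046 -0.998 ]
top cutter16 0.45 [433. 196.] 28 [ 0.4869 -0.3638  0.0231] [ 0.4988 -0.3541  0.0747] [ 0.4919 -0.3571  0.0499]
top cutter16 0.42 [463. 191.] 65 [ 0.5027 -0.4647 -0.0008] [ 0.5212 -0.4498  0.0762] [ 0.5109 -0.4544  0.0491]
top cutter20 0.45 [433. 196.] 28 [ 0.4869 -0.3638  0.0231] [ 0.4988 -0.3541  0.0747] [ 0.4919 -0.3571  0.0499]
top cutter20 0.42 [463. 191.] 65 [ 0.5027 -0.4647 -0.0008] [ 0.5212 -0.4498  0.0762] [ 0.5109 -0.4544  0.0491]
top case 0.95 [240. 209.] 3306 [0.3857 0.1657 0.0074] [0.5442 0.3698 0.1172] [0.4697 0.2683 0.042 ]
top cover 0.87 [234. 194.] 1611 [0.463  0.1762 0.0332] [0.5456 0.3719 0.1186] [0.5034 0.2755 0.1053]
top hole16 0.74 [241. 210.] 3188 [0.3882 0.1687 0.0087] [0.5417 0.3689 0.1173] [0.4695 0.2689 0.042 ]
top hole20 0.74 [241. 210.] 3188 [0.3882 0.1687 0.0087] [0.5417 0.3689 0.1173] [0.4695 0.2689 0.042 ]
top tape_roll 0.83 [182. 176.] 797 [ 0.5343  0.4187 -0.0052] [0.6265 0.5151 0.0409] [0.582  0.4685 0.0222]
top tape_roll 0.51 [240. 211.] 3193 [0.3861 0.1685 0.0088] [0.5419 0.3687 0.1172] [0.469
[... 1313 characters left out ...]
[0.5519 0.3813 0.1178] [0.5122 0.284  0.0637]
side tape_roll 0.54 [288. 148.] 61 [0.603  0.4264 0.0175] [0.637  0.5012 0.0406] [0.6215 0.4765 0.0355]
side tape_roll 0.27 [235. 160.] 315 [0.3566 0.4342 0.0001] [0.4252 0.5374 0.0663] [0.3863 0.4426 0.0366]
side tape_measure 0.79 [236. 159.] 272 [0.3578 0.4342 0.0022] [0.4238 0.4657 0.0663] [0.3876 0.4419 0.0367]
side tape_measure 0.16 [276. 172.] 2254 [0.378  0.1587 0.0025] [0.5498 0.3796 0.1171] [0.4773 0.2627 0.0422]
side collet_1 0.68 [356. 280.] 159 [ 0.3741 -0.3611  0.0029] [ 0.3997 -0.3344  0.0429] [ 0.3838 -0.3526  0.0345]
1.0 [0.121  0.5365 0.2313] [[-0.9755  0.22   -0.    ]
 [ 0.22    0.9755  0.0001]
 [ 0.      0.0001 -1.    ]] 0.0187
```

```bash
python3 -c "
import cv2,numpy as np
a=cv2.imread('pics/top0.png')[130:270,140:500];b=cv2.imread('pics/side0.png')[110:320,180:480]
cv2.imwrite('pics/ab.png',np.vstack([cv2.resize(a,(720,280),interpolation=2)[:, :],cv2.resize(b,(457,320),interpolation=2) if 0 else cv2.copyMakeBorder(cv2.resize(b,(457,320)),0,0,0,263,0)]))"
```

```text
(no output)
```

View pics/ab.png

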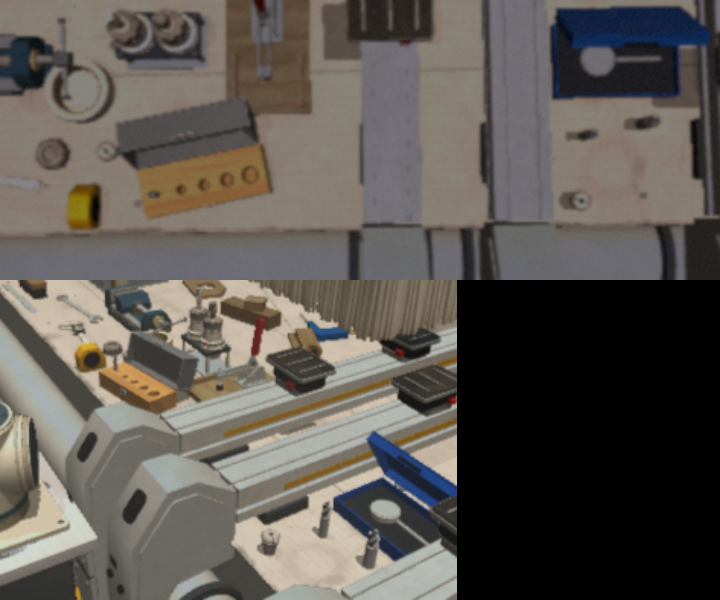

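The crop shows the cover up behind the block with the row of holes at about top px (215–265, 217–225). The two cutters are at top px (432,196) and (461,191), to the right of the rails, with a collet in front of them. Next I'll get the geometry of the case and rails.

```bash
cat > b.py <<'E'
from h import *
np.set_printoptions(precision=4,suppress=True,linewidth=150)
Z=np.load('top0.npz');P=Z['P'];S=np.load('side0.npz')['P']
# block top face
m=(abs(P[...,2]-.042)<.006)&(P[...,0]>.36)&(P[...,0]<.56)&(P[...,1]>.14)&(P[...,1]<.4)
q=P[m][:,:2]; r=cv2.minAreaRect(q.astype(np.float32)); print(m.sum(),r); print(cv2.boxPoints(r))
m=(abs(S[...,2]-.042)<.006)&(S[...,0]>.36)&(S[...,0]<.56)&(S[...,1]>.14)&(S[...,1]<.4)
r=cv2.minAreaRect(S[m][:,:2].astype(np.float32)); print(r)
A=np.vstack([P.reshape(-1,3),S.reshape(-1,3)])
for x0 in np.arange(.3,.72,.06):
  o=[]
  for y0 in np.arange(.36,-.6,-.06):
    k=A[(abs(A[:,0]-x0)<.03)&(abs(A[:,1]-y0)<.03)]
    o.append(int(1000*np.percentile(k[:,2],99)) if len(k)>3 else -1)
  print(round(x0,2),o)
for n,c in [('top',0),('side',0)]:
  p,Rm,t=cam(n)
  for X in [(.494,-.362),(.511,-.461)]:
    pass
for X in [(.494,-.362),(.511,-.461)]:
  k=S.reshape(-1,3); k=k[(abs(k[:,0]-X[0])<.02)&(abs(k[:,1]-X[1])<.02)&(k[:,2]>.01)&(k[:,2]<.07)]
  print(len(k),k.mean(0),k.std(0))
E
python3 b.py
```

```text
1819 ((0.4490928649902344, 0.2658022344112396), (0.1215849369764328, 0.204766646027565), 11.416611671447754)
[[0.3692 0.3541]
 [0.4098 0.1534]
 [0.5289 0.1775]
 [0.4884 0.3782]]
((0.45743533968925476, 0.2678506076335907), (0.13967931270599365, 0.2127319872379303), 11.263964653015137)
0.3 [-80, -80, -78, -80, -80, -80, 155, 156, 136, 155, 156, 154, -81, -79, -80, 155]
0.36 [45, 43, 32, 4, 4, 3, 121, 120, 98, 121, 121, 117, 42, 4, 5, 119]
0.42 [84, 46, 45, 45, 5, 4, 1313, 108, 26, 108, 108, 107, 42, 4, 5, 109]
0.48 [118, 121, 119, 116, 3, 4, 108, 108, 28, 108, 108, 107, 73, 4, 72, 107]
0.54 [109, 112, 116, 117, 33, 7, 108, 108, 5, 106, 108, 106, 30, 31, 74, 166]
0.6 [69, 68, 66, 74, 65, 5, 142, 152, 4, 107, 108, 145, 147, 149, 148, 166]
0.66 [202, 185, 125, 67, 64, 16, 167, 166, 166, 108, 108, 148, 150, 150, 151, 165]
101 [ 0.4921 -0.3653  0.0401] [0.0036 0.0034 0.0169]
147 [ 0.5093 -0.4634  0.0404] [0.0047 0.0043 0.0171]
```

```bash
cat >> h.py <<'E'
def plan(dx,dy,dz,yawdeg,rows):
    "world shift + tool-z twist over rows, printed as moves"
    s=get_state(); Rt=R.from_rotvec(s['orientation']).as_matrix(); out=[]
    for i in range(rows):
        out.append(np.round(Rt.T@np.array([dx,dy,dz])/rows/.03,2).tolist())
        Rt=Rt@R.from_euler('z',yawdeg/rows,degrees=True).as_matrix()
    print(out,yawdeg/6/rows)
def goto(x,y,z,yaw,rows):
    p=get_state()['eef_pos']; plan(x-p[0],y-p[1],z-p[2],yaw,rows)
E
python3 -c "
from h import *
print(optics.camera_params('wrist'))
goto(.39,.27,.26,65.9,15)"
```

```text
{'fx': 292.64551027248905, 'fy': 292.64551027248905, 'cx': 318.8567919173307, 'cy': 200.42042594914977, 'tool_from_camera': array([[ 3.24728854e-04, -9.63600774e-01, -2.67345175e-01,
         6.89277664e-02],
       [ 9.99999921e-01,  3.73981371e-04, -1.33310466e-04,
        -1.61319176e-04],
       [ 2.28440183e-04, -2.67345111e-01,  9.63600820e-01,
        -1.42072392e-01],
       [ 0.00000000e+00,  0.00000000e+00,  0.00000000e+00,
         1.00000000e+00]])}
[[-0.71, -0.45, -0.06], [-0.75, -0.39, -0.06], [-0.77, -0.33, -0.06], [-0.8, -0.27, -0.06], [-0.81, -0.21, -0.06], [-0.83, -0.15, -0.06], [-0.84, -0.08, -0.06], [-0.84, -0.02, -0.06], [-0.84, 0.05, -0.06], [-0.83, 0.11, -0.06], [-0.82, 0.17, -0.06], [-0.81, 0.24, -0.06], [-0.79, 0.3, -0.06], [-0.76, 0.36, -0.06], [-0.73, 0.41, -0.06]] 0.7322222222222223
```

{"fn": "carry_out", "kwargs": {"delta_pos": [[-0.71,-0.45,0],[-0.75,-0.39,0],[-0.77,-0.33,0],[-0.8,-0.27,0],[-0.81,-0.21,0]], "twist": [[0,0,0.73],[0,0,0.73],[0,0,0.73],[0,0,0.73],[0,0,0.73]], "claw": 45, "newtons": 40}}

```text
t: 1.5
eef_pos: [0.2112, 0.447, 0.2314]
orientation: [0.939, 2.998, 0.0]
ft_force: [-0.1, -0.2, -0.2]
gripper_width: 0.527
grip_force: 0.0
```

{"fn": "carry_out", "kwargs": {"delta_pos": [[-0.83,-0.15,0],[-0.84,-0.08,0],[-0.84,-0.02,0],[-0.84,0.05,0],[-0.83,0.11,0]], "twist": [[0,0,0.73],[0,0,0.73],[0,0,0.73],[0,0,0.73],[0,0,0.73]]}}

```text
t: 2.0
eef_pos: [0.3012, 0.3584, 0.2314]
orientation: [1.492, 2.765, 0.0]
ft_force: [-0.3, 0.6, 0.3]
gripper_width: 0.519
grip_force: 0.0
```

{"fn": "carry_out", "kwargs": {"delta_pos": [[-0.82,0.17,0],[-0.81,0.24,0],[-0.79,0.3,0],[-0.76,0.36,0],[-0.73,0.41,0]], "twist": [[0,0,0.73],[0,0,0.73],[0,0,0.73],[0,0,0.73],[0,0,0.73]]}}

```text
t: 2.5
eef_pos: [0.3911, 0.2699, 0.2314]
orientation: [1.99, 2.431, 0.0]
ft_force: [0.7, 0.9, 0.2]
gripper_width: 0.53
grip_force: 0.0
```

{"fn": "carry_out", "kwargs": {"delta_pos": [[0,0,0],[0,0,0],[0,0,0],[0,0,0],[0,0,0]], "twist": [[0,0,0],[0,0,0],[0,0,0],[0,0,0],[0,0,0]]}}

```text
t: 3.0
eef_pos: [0.39, 0.2712, 0.2314]
orientation: [1.984, 2.436, 0.0]
ft_force: [-0.6, -0.4, -0.1]
gripper_width: 0.53
grip_force: 0.0
```

```bash
cat > c.py <<'E'
from h import *
np.set_printoptions(precision=4,suppress=True,linewidth=150)
s=get_state(); print(s['t'],s['eef_pos'],R.from_rotvec(s['orientation']).as_matrix(),s['q'],s['gripper_width'])
p,Rm,t=cam('wrist'); img,d,P=cloud('wrist'); save(img,'w1.png'); np.savez('w1.npz',img=img,d=d,P=P,Rm=Rm,t=t)
E
python3 c.py
```

```text
3.0 [0.39   0.2712 0.2314] [[-0.2024  0.9793  0.0001]
 [ 0.9793  0.2024  0.0001]
 [ 0.0001  0.0001 -1.    ]] [ 0.4307  0.1305 -0.1432  1.2969  0.      1.7977] 0.5301127798764557
```

View pics/w1.png

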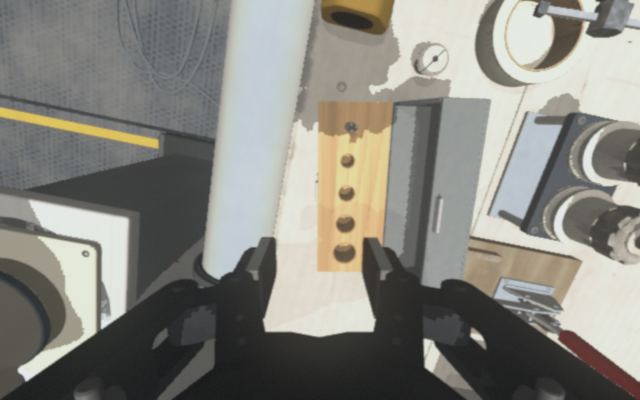

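The picture shows the wooden block seen from above, with the 13/16/20/25 holes at px (347,160), (346,193), (345,224) and (344,253), and the cover open on the right. I'll refine these using depth.

```bash
cat > d.py <<'E'
from h import *
np.set_printoptions(precision=4,suppress=True,linewidth=150)
Z=np.load('w1.npz');P=Z['P'];t=Z['t'];img=Z['img']
rays=P-t; Q=t+rays*((.042-t[2])/rays[...,2])[...,None]
top=P[150:265,322:386]; ok=abs(top[...,2]-.042)<.003; print('top z',np.median(top[ok][:,2]))
g=cv2.cvtColor(img,cv2.COLOR_RGB2GRAY)
H=[]
for (u,v) in [(347,160),(346,193),(345,224),(344,253)]:
    w=np.zeros(g.shape,bool); w[v-14:v+15,u-14:u+15]=1
    o=[]
    for m in (w&(P[...,2]<.039)&(Z['d']>0), w&(g<110)):
        n,l,st,c=cv2.connectedComponentsWithStats(m.astype(np.uint8)); 
        if n<2: print('none'); continue
        k=1+np.argmax(st[1:,4]); q=Q[l==k]; o.append(q.mean(0)[:2])
        print((u,v),st[k],q.mean(0),'diam',np.ptp(q[:,0]),np.ptp(q[:,1]),P[l==k][:,2].min())
    H.append(o)
for i in (0,1):
    h=np.array([x[i] for x in H if len(x)>i])
    if len(h)>1: e=h[-1]-h[0]; print(i,e,np.linalg.norm(e)/3,np.degrees(np.arctan2(-e[1],-e[0])), h.mean(0))
m=(abs(P[...,2]-.042)<.004)&(P[...,0]<.56)&(P[...,0]>.36)&(P[...,1]>.13)&(P[...,1]<.4)
n,l,st,c=cv2.connectedComponentsWithStats(m.astype(np.uint8)); k=1+np.argmax(st[1:,4])
r=cv2.minAreaRect(P[l==k][:,:2].astype(np.float32));print(r,cv2.boxPoints(r))
E
python3 d.py
```

```text
top z 0.04139998404551393
(347, 160) [341 154  13  13 132] [0.4151 0.2998 0.042 ] diam 0.014067063081830977 0.013918754353198837 0.007500603102732817
(347, 160) [343 157  10  10  43] [0.4176 0.2977 0.042 ] diam 0.010002386904683302 0.011093509092721221 0.009514797365627825
(346, 193) [339 186  15  14 171] [0.4224 0.2629 0.042 ] diam 0.017075750853049354 0.016648211487812037 0.007236678362413429
(346, 193) [340 189  14  11  79] [0.4244 0.2603 0.042 ] diam 0.014857059261551342 0.013400779134228047 0.009689890421089142
(345, 224) [336 215  18  17 237] [0.4295 0.226  0.042 ] diam 0.020868508271921382 0.021337704142044583 0.007753395679546804
(345, 224) [337 219  17  13 141] [nan nan nan] diam nan nan 0.008728909887991354
(344, 253) [333 243  22  19 327] [0.4371 0.189  0.042 ] diam 0.02636679947311077 0.02543111924290825 0.007717731390784799
(344, 253) [334 247  21  15 202] [nan nan nan] diam nan nan 0.007717731390784799
0 [ 0.022  -0.1108] 0.037639066439535164 101.22672779433667 [0.4261 0.2444]
1 [nan nan] nan nan [nan nan]
((0.44202712178230286, 0.26587051153182983), (0.10727575421333313, 0.20418120920658112), 10.935569763183594) [[0.37   0.3559]
 [0.4087 0.1555]
 [0.5141 0.1758]
 [0.4753 0.3763]]d.py:4: RuntimeWarning: divide by zero encountered in divide
  rays=P-t; Q=t+rays*((.042-t[2])/rays[...,2])[...,None]
d.py:4: RuntimeWarning: invalid value encountered in multiply
  rays=P-t; Q=t+rays*((.042-t[2])/rays[...,2])[...,None]
```

{"fn": "carry_out", "kwargs": {"delta_pos": [[-0.88,-0.03,0],[-0.88,-0.03,0],[-0.88,-0.03,0],[-0.88,-0.03,0],[-0.88,-0.03,0]], "twist": [[0,0,0],[0,0,0],[0,0,0],[0,0,0],[0,0,0]]}}

```text
t: 3.55
eef_pos: [0.4124, 0.1398, 0.2314]
orientation: [1.984, 2.435, 0.0]
ft_force: [-0.2, -0.0, -0.1]
gripper_width: 0.525
grip_force: 0.0
```

{"fn": "carry_out", "kwargs": {"delta_pos": [[-0.88,-0.03,0],[-0.88,-0.03,0],[-0.88,-0.03,0],[-0.88,-0.03,0],[-0.88,-0.03,0]], "twist": [[0,0,0],[0,0,0],[0,0,0],[0,0,0],[0,0,0]]}}

```text
t: 4.05
eef_pos: [0.4347, 0.0095, 0.2314]
orientation: [1.985, 2.435, 0.0]
ft_force: [0.9, 1.1, -0.3]
gripper_width: 0.525
grip_force: 0.0
```

{"fn": "carry_out", "kwargs": {"delta_pos": [[-0.88,-0.03,0],[-0.88,-0.03,0],[-0.88,-0.03,0],[-0.88,-0.03,0],[-0.88,-0.03,0]], "twist": [[0,0,0],[0,0,0],[0,0,0],[0,0,0],[0,0,0]]}}

```text
t: 4.55
eef_pos: [0.4569, -0.1207, 0.2314]
orientation: [1.985, 2.435, 0.0]
ft_force: [-0.1, 0.6, 0.1]
gripper_width: 0.527
grip_force: 0.0
```

{"fn": "carry_out", "kwargs": {"delta_pos": [[-0.88,-0.03,0],[-0.88,-0.03,0],[-0.88,-0.03,0],[-0.88,-0.03,0],[-0.88,-0.03,0]], "twist": [[0,0,0],[0,0,0],[0,0,0],[0,0,0],[0,0,0]]}}

```text
t: 5.05
eef_pos: [0.4791, -0.2509, 0.2313]
orientation: [1.985, 2.435, 0.0]
ft_force: [0.8, -0.5, -0.7]
gripper_width: 0.527
grip_force: 0.0
```

{"fn": "carry_out", "kwargs": {"delta_pos": [[-0.88,-0.03,0],[-0.88,-0.03,0],[-0.88,-0.03,0],[-0.88,-0.03,0],[0,0,0]], "twist": [[0,0,0],[0,0,0],[0,0,0],[0,0,0],[0,0,0]]}}

```text
t: 5.55
eef_pos: [0.4969, -0.3567, 0.2302]
orientation: [-1.987, -2.433, 0.001]
ft_force: [-0.6, -0.1, -0.1]
gripper_width: 0.529
grip_force: 0.0
```

```bash
sed -i 's/w1/w2/g' c.py
cat >> c.py <<'E'
for r in optics.masks_of('wrist','cutter16'):
    m=r['region']&(d>0); q=P[m]; z=q[:,2].max(); tp=q[q[:,2]>.069]
    print(r['score'],r['pixel'],m.sum(),q.min(0),q.max(0),'top',len(tp),tp.mean(0),np.ptp(tp,axis=0), cv2.minAreaRect(np.argwhere(m).astype(np.float32)))
E
python3 c.py
```

```text
5.55 [ 0.4969 -0.3567  0.2302] [[-0.1995  0.9799 -0.0006]
 [ 0.9799  0.1995  0.    ]
 [ 0.0001 -0.0006 -1.    ]] [-0.7595  0.3664  0.1757  1.3805 -0.0004  0.6105] 0.5288374708253826
0.88 [312.9, 260.9] 556 [ 0.5007 -0.5077 -0.0017] [ 0.5279 -0.4486  0.075 ] top 148 [ 0.511  -0.4578  0.0729] [0.0161 0.0164 0.0059] ((261.5, 314.5), (15.0, 39.0), 90.0)
0.49 [315.8, 185.9] 282 [ 0.4851 -0.3682 -0.0004] [ 0.5    -0.3534  0.0755] top 120 [ 0.4928 -0.3608  0.0732] [0.0136 0.0131 0.0065] ((184.0, 315.5), (13.0, 24.0), 90.0)
```

View pics/w2.png

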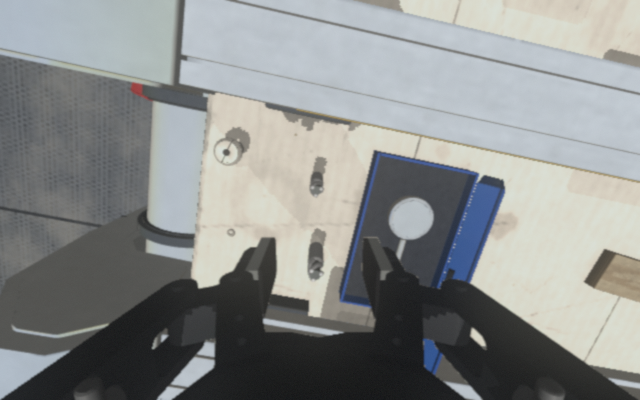

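The view shows the two cutters at px (316,182) and (316,262), with the far one thicker. So the 16 mm is at (0.494,-0.361) and the 20 mm at (0.512,-0.458). I'm grasping the 16 mm first.

{"fn": "carry_out", "kwargs": {"delta_pos": [[-0.12,-0.13,0.3],[0,0,0.7],[0,0,0.8],[0,0,0.8],[0,0,0.8]], "twist": [[0,0,0],[0,0,0],[0,0,0],[0,0,0],[0,0,0]]}}

```text
t: 6.15
eef_pos: [0.4931, -0.3575, 0.1283]
orientation: [1.984, 2.435, 0.0]
ft_force: [-0.3, 0.5, -0.3]
gripper_width: 0.533
grip_force: 0.0
```

{"fn": "carry_out", "kwargs": {"delta_pos": [[0,0,0.8],[0,0,0.7],[0,0,0.7],[0,0,0.56],[0,0,0]], "twist": [[0,0,0],[0,0,0],[0,0,0],[0,0,0],[0,0,0]]}}

```text
t: 6.65
eef_pos: [0.4922, -0.3567, 0.0442]
orientation: [-1.982, -2.432, -0.001]
ft_force: [0.5, -0.2, -0.2]
gripper_width: 0.524
grip_force: 0.0
```

{"fn": "carry_out", "kwargs": {"delta_pos": [[0,0,0],[0,0,0],[0,0,0],[0,0,0],[0,0,0]], "twist": [[0,0,0],[0,0,0],[0,0,0],[0,0,0],[0,0,0]], "claw": 0, "newtons": 40}}

```text
t: 7.15
eef_pos: [0.494, -0.359, 0.0477]
orientation: [1.984, 2.433, -0.0]
ft_force: [-0.6, 1.2, 6.3]
gripper_width: 0.175
grip_force: 39.2
```

{"fn": "carry_out", "kwargs": {"delta_pos": [[0,0,0],[0,0,0],[0,0,0],[0,0,0],[0,0,0]], "twist": [[0,0,0],[0,0,0],[0,0,0],[0,0,0],[0,0,0]]}}

```text
t: 7.65
eef_pos: [0.494, -0.359, 0.0477]
orientation: [1.984, 2.433, 0.0]
ft_force: [-0.5, 0.8, 6.7]
gripper_width: 0.173
grip_force: 39.2
```

{"fn": "carry_out", "kwargs": {"delta_pos": [[0,0,-0.3],[0,0,-0.7],[0,0,-1],[0,0,-1],[0,0,-1]], "twist": [[0,0,0],[0,0,0],[0,0,0],[0,0,0],[0,0,0]]}}

```text
t: 8.15
eef_pos: [0.4932, -0.3585, 0.1681]
orientation: [-1.986, -2.434, 0.0]
ft_force: [0.6, -0.1, -2.1]
gripper_width: 0.17
grip_force: 39.0
```

{"fn": "carry_out", "kwargs": {"delta_pos": [[0,0,-1],[0.3,0.08,-0.2],[0.86,0.08,0],[0.86,0.08,0],[0.86,0.08,0]], "twist": [[0,0,0],[0,0,0],[0,0,0],[0,0,0],[0,0,0]]}}

```text
t: 8.65
eef_pos: [0.4849, -0.2706, 0.2019]
orientation: [-1.985, -2.433, -0.0]
ft_force: [0.5, -0.4, -1.0]
gripper_width: 0.174
grip_force: 39.1
```

{"fn": "carry_out", "kwargs": {"delta_pos": [[0.86,0.08,0],[0.86,0.08,0],[0.86,0.08,0],[0.86,0.08,0],[0.86,0.08,0]], "twist": [[0,0,0],[0,0,0],[0,0,0],[0,0,0],[0,0,0]]}}

```text
t: 9.15
eef_pos: [0.4706, -0.1418, 0.202]
orientation: [-1.985, -2.434, 0.0]
ft_force: [1.4, -0.0, -1.7]
gripper_width: 0.17
grip_force: 39.1
```

{"fn": "carry_out", "kwargs": {"delta_pos": [[0.86,0.08,0],[0.86,0.08,0],[0.86,0.08,0],[0.86,0.08,0],[0.86,0.08,0]], "twist": [[0,0,0],[0,0,0],[0,0,0],[0,0,0],[0,0,0]]}}

```text
t: 9.65
eef_pos: [0.4563, -0.0131, 0.2021]
orientation: [-1.985, -2.434, 0.001]
ft_force: [0.5, -1.2, -0.6]
gripper_width: 0.172
grip_force: 39.1
```

{"fn": "carry_out", "kwargs": {"delta_pos": [[0.86,0.08,0],[0.86,0.08,0],[0.86,0.08,0],[0.86,0.08,0],[0.86,0.08,0]], "twist": [[0,0,0],[0,0,0],[0,0,0],[0,0,0],[0,0,0]]}}

```text
t: 10.15
eef_pos: [0.4421, 0.1155, 0.2021]
orientation: [-1.985, -2.434, 0.001]
ft_force: [0.4, 0.1, -1.0]
gripper_width: 0.167
grip_force: 39.1
```

{"fn": "carry_out", "kwargs": {"delta_pos": [[0.86,0.08,0],[0.86,0.08,0],[0.86,0.08,0],[0.5,0.08,0],[0.3,0,0]], "twist": [[0,0,0],[0,0,0],[0,0,0],[0,0,0],[0,0,0]]}}

```text
t: 10.65
eef_pos: [0.4312, 0.2167, 0.202]
orientation: [-1.984, -2.435, 0.001]
ft_force: [0.7, 0.1, -1.9]
gripper_width: 0.173
grip_force: 39.1
```

{"fn": "carry_out", "kwargs": {"delta_pos": [[0,0,0.7],[0,0,0.6],[0,0,0.4],[0,0,0],[0,0,0]], "twist": [[0,0,0],[0,0,0],[0,0,0],[0,0,0],[0,0,0]]}}

```text
t: 11.15
eef_pos: [0.4319, 0.2153, 0.1517]
orientation: [-1.986, -2.434, 0.001]
ft_force: [1.2, 0.5, -0.9]
gripper_width: 0.171
grip_force: 39.1
```

```bash
cat > c.py <<'E'
from h import *
import sys
n=sys.argv[1]
np.set_printoptions(precision=4,suppress=True,linewidth=150)
s=get_state(); print(s['t'],s['eef_pos'],R.from_rotvec(s['orientation']).as_matrix(),s['gripper_width'],s['ft_force'])
p,Rm,t=cam('wrist'); img,d,P=cloud('wrist'); np.savez(n+'.npz',img=img,d=d,P=P,Rm=Rm,t=t)
big=cv2.resize(img[130:330,220:440],(770,600)[:2] if 0 else (660,600),interpolation=cv2.INTER_CUBIC); save(big,n+'.png')
E
python3 c.py w3
```

```text
11.15 [0.4319 0.2153 0.1517] [[-0.2006  0.9797 -0.0004]
 [ 0.9797  0.2006 -0.0002]
 [-0.0001 -0.0004 -1.    ]] 0.1706925500927267 [ 1.1663  0.5254 -0.878 ]
```

View pics/w3.png

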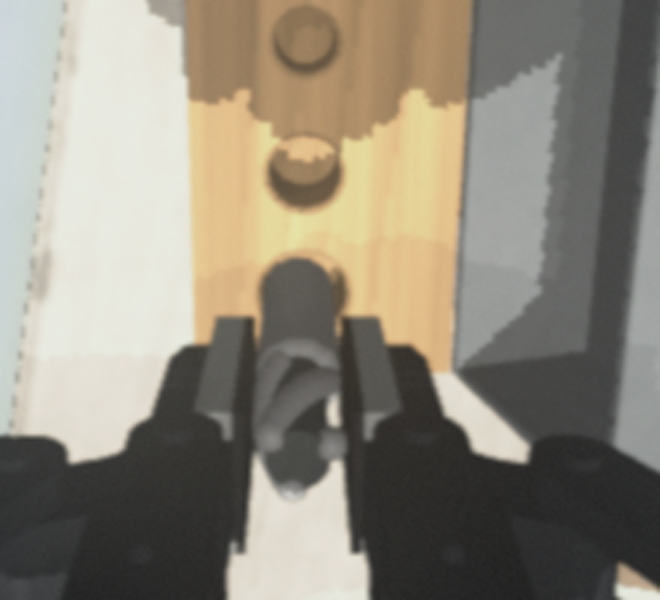

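The held cutter is at crop (300,370), still above hole20. Holes 13 and 16 are at crop (305,40) and (305,170). I'll measure the holes again from here, along with the cutter's axis.

```bash
cat > e.py <<'E'
from h import *
import sys
np.set_printoptions(precision=4,suppress=True,linewidth=150)
n=sys.argv[1]; r0=float(sys.argv[2]); Z=np.load(n+'.npz');P=Z['P'];t=Z['t'];s=get_state()
tcp=np.array(s['eef_pos']);Rt=R.from_rotvec(s['orientation']).as_matrix()
rays=P-t; Q=t+rays*((.042-t[2])/np.where(rays[...,2]==0,-1,rays[...,2]))[...,None]
ok=Z['d']>0
m=ok&(P[...,2]<.039)&(P[...,2]>.004)&(Q[...,0]>.39)&(Q[...,0]<.46)
nn,l,st,c=cv2.connectedComponentsWithStats(m.astype(np.uint8))
for k in range(1,nn):
    if 60<st[k,4]<900 : print('hole',st[k],Q[l==k].mean(0)[:2],np.ptp(Q[l==k],axis=0)[:2])
T=(P-tcp)@Rt  # tool coords
foot=float(sys.argv[3])  # foot z in tool coords
c=T[ok&(abs(T[...,0])<.02)&(abs(T[...,1])<.011)&(T[...,2]<foot+.004)&(T[...,2]>-.03)]
for a in np.arange(-.03,foot+.005,.006):
    b=c[(c[:,2]>=a)&(c[:,2]<a+.006)]
    if len(b)>5: print('z %.3f n %d  xmax %.4f  ymid %.4f  yrange %.4f %.4f'%(a,len(b),np.percentile(b[:,0],95),b[:,1].mean(),*np.percentile(b[:,1],[3,97])))
print('foot z',c[:,2].max())
E
python3 e.py w3 .008 .0477
```

```text
hole [313  88  18  19 272] [0.4157 0.2993] [0.0145 0.0142]
hole [311 133  21  22 351] [0.4229 0.2625] [0.0173 0.0177]
hole [309 175  25  25 453] [0.4303 0.2256] [0.0213 0.0211]
hole [306 214  29  21 116] [0.4411 0.1946] [0.0259 0.0175]
z -0.030 n 709  xmax 0.0114  ymid -0.0007  yrange -0.0094 0.0097
z -0.024 n 353  xmax 0.0114  ymid -0.0009  yrange -0.0101 0.0101
z -0.018 n 280  xmax 0.0114  ymid -0.0001  yrange -0.0102 0.0102
z -0.012 n 263  xmax 0.0115  ymid -0.0007  yrange -0.0103 0.0102
z -0.006 n 187  xmax 0.0113  ymid -0.0016  yrange -0.0094 0.0090
z -0.000 n 219  xmax 0.0051  ymid -0.0008  yrange -0.0087 0.0054
z 0.006 n 117  xmax 0.0052  ymid -0.0015  yrange -0.0086 0.0054
z 0.012 n 98  xmax 0.0052  ymid -0.0014  yrange -0.0087 0.0056
z 0.018 n 88  xmax 0.0053  ymid -0.0017  yrange -0.0085 0.0055
z 0.024 n 86  xmax 0.0052  ymid -0.0014  yrange -0.0084 0.0057
z 0.030 n 76  xmax 0.0052  ymid -0.0017  yrange -0.0088 0.0055
z 0.036 n 67  xmax 0.0053  ymid -0.0014  yrange -0.0086 0.0058
z 0.042 n 57  xmax 0.0051  ymid -0.0014  yrange -0.0087 0.0056
foot z 0.04723998771851875
```

{"fn": "carry_out", "kwargs": {"delta_pos": [[0.6,0.03,0],[0.7,0.04,0],[0.39,0,0],[0,0,0.6],[0,0,0.6]], "twist": [[0,0,0],[0,0,0],[0,0,0],[0,0,0],[0,0,0]]}}

```text
t: 11.7
eef_pos: [0.4244, 0.2662, 0.1159]
orientation: [1.984, 2.435, 0.003]
ft_force: [0.3, -0.4, -1.7]
gripper_width: 0.169
grip_force: 39.2
```

{"fn": "carry_out", "kwargs": {"delta_pos": [[0,0,0.4],[0,0,0.2],[0,0,0],[0,0,0],[0,0,0]], "twist": [[0,0,0],[0,0,0],[0,0,0],[0,0,0],[0,0,0]]}}

```text
t: 12.2
eef_pos: [0.4244, 0.2658, 0.0982]
orientation: [1.985, 2.434, 0.002]
ft_force: [0.5, -0.4, -1.3]
gripper_width: 0.171
grip_force: 39.2
```

```bash
python3 c.py w4; python3 e.py w4 .008 .0477
```

```text
12.2 [0.4244 0.2658 0.0982] [[-0.2009  0.9796  0.0011]
 [ 0.9796  0.2009  0.0005]
 [ 0.0003  0.0012 -1.    ]] 0.17107539098442454 [ 0.5077 -0.3526 -1.2719]
hole [308 159  21  21 352] [0.4157 0.3001] [0.0142 0.0145]
hole [306 210  24  17 149] [0.4213 0.2675] [0.0166 0.0139]
hole [302 297  32  29 725] [0.4375 0.1897] [0.0255 0.0265]
z -0.030 n 737  xmax 0.0114  ymid -0.0005  yrange -0.0094 0.0097
z -0.024 n 341  xmax 0.0115  ymid -0.0008  yrange -0.0101 0.0101
z -0.018 n 278  xmax 0.0115  ymid 0.0001  yrange -0.0103 0.0103
z -0.012 n 272  xmax 0.0115  ymid -0.0007  yrange -0.0101 0.0101
z -0.006 n 179  xmax 0.0114  ymid -0.0015  yrange -0.0094 0.0086
z -0.000 n 206  xmax 0.0051  ymid -0.0005  yrange -0.0080 0.0056
z 0.006 n 113  xmax 0.0053  ymid -0.0010  yrange -0.0082 0.0061
z 0.012 n 101  xmax 0.0053  ymid -0.0012  yrange -0.0084 0.0060
z 0.018 n 87  xmax 0.0054  ymid -0.0012  yrange -0.0081 0.0059
z 0.024 n 82  xmax 0.0053  ymid -0.0013  yrange -0.0083 0.0059
z 0.030 n 81  xmax 0.0054  ymid -0.0011  yrange -0.0083 0.0058
z 0.036 n 63  xmax 0.0053  ymid -0.0007  yrange -0.0077 0.0062
z 0.042 n 51  xmax 0.0053  ymid -0.0013  yrange -0.0084 0.0062
foot z 0.047543350881241904
```

View pics/w4.png

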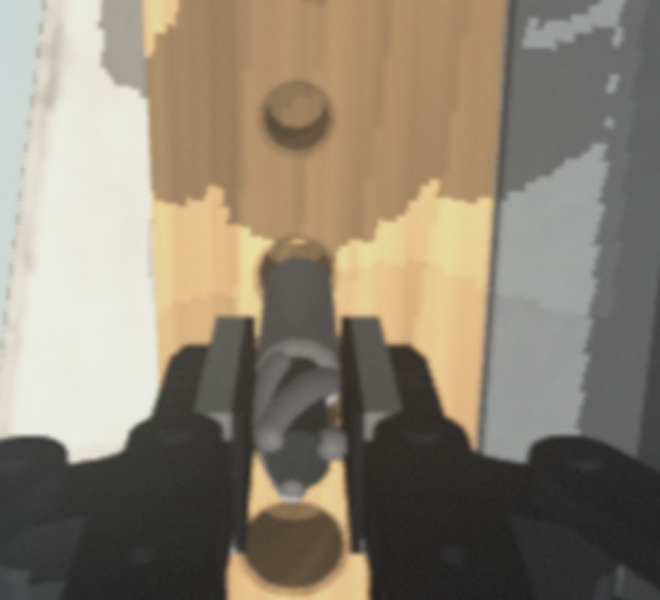

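The cutter's foot sits squarely over hole16 (crop (297,265)), with less than 1 mm of error. Lowering it slowly.

{"fn": "carry_out", "kwargs": {"delta_pos": [[0,-0.02,0.15],[0,0,0.15],[0,0,0.15],[0,0,0.15],[0,0,0]], "twist": [[0,0,0],[0,0,0],[0,0,0],[0,0,0],[0,0,0]]}}

```text
t: 12.75
eef_pos: [0.423, 0.2654, 0.0787]
orientation: [-1.985, -2.434, 0.002]
ft_force: [0.8, 0.0, -1.2]
gripper_width: 0.173
grip_force: 39.2
```

{"fn": "carry_out", "kwargs": {"delta_pos": [[0,0,0.2],[0,0,0.2],[0,0,0.15],[0,0,0.13],[0,0,0]], "twist": [[0,0,0],[0,0,0],[0,0,0],[0,0,0],[0,0,0]]}}

```text
t: 13.25
eef_pos: [0.4231, 0.2654, 0.0585]
orientation: [-1.985, -2.434, 0.001]
ft_force: [-0.1, -0.9, -0.5]
gripper_width: 0.176
grip_force: 39.2
```

{"fn": "carry_out", "kwargs": {"delta_pos": [[0,0,0.02],[0,0,0],[0,0,0],[0,0,-0.2],[0,0,-0.5]], "twist": [[0,0,0],[0,0,0],[0,0,0],[0,0,0],[0,0,0]], "claw": 36}}

```text
t: 13.75
eef_pos: [0.4228, 0.2653, 0.0793]
orientation: [-1.985, -2.434, 0.003]
ft_force: [0.8, 0.3, 0.1]
gripper_width: 0.424
grip_force: 0.0
```

{"fn": "carry_out", "kwargs": {"delta_pos": [[0,0,-0.8],[0,0,-1],[0,0,-1],[-0.3,-0.07,-1],[-0.63,-0.08,-0.2]], "twist": [[0,0,0],[0,0,0],[0,0,0],[0,0,0],[0,0,0]]}}

```text
t: 14.25
eef_pos: [0.4256, 0.2381, 0.2033]
orientation: [1.982, 2.434, 0.008]
ft_force: [0.1, -0.2, -0.4]
gripper_width: 0.423
grip_force: 0.0
```

```bash
cat > f.py <<'E'
from h import *
np.set_printoptions(precision=4,suppress=True)
for n in ['wrist','side']:
    img,d,P=cloud(n)
    for r in optics.masks_of(n,'cutter16'):
        m=r['region']&(d>0); q=P[m]; tp=q[q[:,2]>np.percentile(q[:,2],90)-.004]; print(n,r['score'],q[:,2].max(),np.percentile(q[:,2],95),tp.mean(0))
E
python3 f.py
```

```text
wrist 0.55 0.08601111329571898 0.08430313224373824 [0.4219 0.2628 0.0832]
side 0.55 0.07652353124499778 0.07269896780502835 [ 0.5117 -0.4608  0.0715]
```

The 16 mm cutter is seated, with its top at about 85 mm. On to the 20 mm one.

{"fn": "carry_out", "kwargs": {"delta_pos": [[-0.93,-0.07,0],[-0.93,-0.07,0],[-0.93,-0.07,0],[-0.93,-0.07,0],[-0.93,-0.07,0]], "twist": [[0,0,0],[0,0,0],[0,0,0],[0,0,0],[0,0,0]], "claw": 46}}

```text
t: 14.95
eef_pos: [0.4421, 0.0981, 0.1988]
orientation: [-1.984, -2.434, 0.001]
ft_force: [1.0, -0.1, -0.2]
gripper_width: 0.54
grip_force: 0.0
```

{"fn": "carry_out", "kwargs": {"delta_pos": [[-0.93,-0.07,0],[-0.93,-0.07,0],[-0.93,-0.07,0],[-0.93,-0.07,0],[-0.93,-0.07,0]], "twist": [[0,0,0],[0,0,0],[0,0,0],[0,0,0],[0,0,0]]}}

```text
t: 15.45
eef_pos: [0.46, -0.0408, 0.1988]
orientation: [-1.984, -2.434, 0.001]
ft_force: [0.1, 0.7, 0.5]
gripper_width: 0.537
grip_force: 0.0
```

{"fn": "carry_out", "kwargs": {"delta_pos": [[-0.93,-0.07,0],[-0.93,-0.07,0],[-0.93,-0.07,0],[-0.93,-0.07,0],[-0.93,-0.07,0]], "twist": [[0,0,0],[0,0,0],[0,0,0],[0,0,0],[0,0,0]]}}

```text
t: 15.95
eef_pos: [0.4779, -0.1795, 0.1986]
orientation: [-1.984, -2.434, 0.0]
ft_force: [0.0, -0.2, 0.3]
gripper_width: 0.538
grip_force: 0.0
```

{"fn": "carry_out", "kwargs": {"delta_pos": [[-0.93,-0.07,0],[-0.93,-0.07,0],[-0.93,-0.07,0],[-0.93,-0.07,0],[-0.93,-0.07,0]], "twist": [[0,0,0],[0,0,0],[0,0,0],[0,0,0],[0,0,0]]}}

```text
t: 16.45
eef_pos: [0.4959, -0.3183, 0.1984]
orientation: [-1.984, -2.433, -0.0]
ft_force: [0.2, -0.6, -0.0]
gripper_width: 0.535
grip_force: 0.0
```

{"fn": "carry_out", "kwargs": {"delta_pos": [[-0.93,-0.07,0],[-0.93,-0.07,0],[-0.8,-0.07,0],[-0.4,-0.07,0],[0,0,0]], "twist": [[0,0,0],[0,0,0],[0,0,0],[0,0,0],[0,0,0]]}}

```text
t: 16.95
eef_pos: [0.5058, -0.4101, 0.1981]
orientation: [-1.986, -2.432, -0.0]
ft_force: [0.8, -0.6, -0.7]
gripper_width: 0.543
grip_force: 0.0
```

```bash
cat > g.py <<'E'
from h import *
np.set_printoptions(precision=4,suppress=True)
s=get_state(); tcp=np.array(s['eef_pos']);Rt=R.from_rotvec(s['orientation']).as_matrix(); print(s['t'],tcp,Rt[:,0])
img,d,P=cloud('wrist'); T=(P-tcp)@Rt
for r in optics.masks_of('wrist','cutter20'):
    m=r['region']&(d>0); q=T[m]; w=P[m]; tp=w[:,2]>.069; 
    print(r['score'],r['pixel'],'world',w[tp].mean(0),'tool',q[tp].mean(0),np.ptp(q[tp],axis=0))
E
python3 g.py
```

```text
16.95 [ 0.5058 -0.4101  0.1981] [-0.1998  0.9798  0.0016]
0.76 [315.3, 231.2] world [ 0.5109 -0.4579  0.073 ] tool [-0.0481 -0.0044  0.125 ] [0.0176 0.0159 0.0062]
```

Run:
```python
import numpy as np
A=np.vstack([np.load(f+'0.npz')['P'].reshape(-1,3) for f in ('top','side')]+[np.load('w2.npz')['P'].reshape(-1,3)[:640*260]])
for x in np.arange(.38,.68,.03):
    k=A[(abs(A[:,0]-x)<.015)&(A[:,1]<-.475)&(A[:,1]>-.7)&(A[:,2]>.06)&(A[:,2]<.3)]
    j=k[k[:,2]>.112]
    print(round(x,2),len(k),np.sort(k[:,1])[-8:-4].round(3),k[:,2].max().round(3) if len(k) else 0,'hi',np.sort(j[:,1])[-6:-3].round(3))
```

```text
0.38 945 [-0.545 -0.545 -0.545 -0.545] 0.111 hi []
0.41 917 [-0.545 -0.545 -0.545 -0.544] 0.111 hi []
0.44 883 [-0.545 -0.545 -0.545 -0.545] 0.111 hi []
0.47 868 [-0.546 -0.546 -0.545 -0.545] 0.111 hi []
0.5 830 [-0.546 -0.546 -0.546 -0.545] 0.11 hi []
0.53 1238 [-0.532 -0.53  -0.53  -0.53 ] 0.169 hi [-0.53  -0.53  -0.529]
0.56 1780 [-0.526 -0.526 -0.526 -0.526] 0.169 hi [-0.526 -0.526 -0.526]
0.59 1162 [-0.527 -0.527 -0.527 -0.527] 0.172 hi [-0.527 -0.527 -0.526]
0.62 1374 [-0.476 -0.476 -0.476 -0.476] 0.169 hi [-0.476 -0.476 -0.475]
0.65 527 [-0.477 -0.477 -0.477 -0.476] 0.165 hi [-0.477 -0.477 -0.476]
0.68 493 [-0.479 -0.479 -0.477 -0.477] 0.11 hi []
```

{"fn": "carry_out", "kwargs": {"delta_pos": [[-0.8,-0.05,0],[-0.85,-0.05,0.2],[0,0,0.7],[0,0,0.8],[0,0,0.8]], "twist": [[0,0,0],[0,0,0],[0,0,0],[0,0,0],[0,0,0]]}}

```text
t: 17.55
eef_pos: [0.513, -0.4572, 0.1242]
orientation: [1.984, 2.435, 0.0]
ft_force: [0.2, -0.3, -0.2]
gripper_width: 0.54
grip_force: 0.0
```

{"fn": "carry_out", "kwargs": {"delta_pos": [[0,0,0.8],[0,0,0.8],[0,0,0.6],[0,0,0.36],[0,0,0]], "twist": [[0,0,0],[0,0,0],[0,0,0],[0,0,0],[0,0,0]]}}

```text
t: 18.05
eef_pos: [0.5125, -0.4569, 0.0466]
orientation: [-1.983, -2.434, -0.001]
ft_force: [-0.4, -0.2, 0.3]
gripper_width: 0.537
grip_force: 0.0
```

{"fn": "carry_out", "kwargs": {"delta_pos": [[0,0,0],[0,0,0],[0,0,0],[0,0,0],[0,0,0]], "twist": [[0,0,0],[0,0,0],[0,0,0],[0,0,0],[0,0,0]], "claw": 0, "newtons": 40}}

```text
t: 18.55
eef_pos: [0.5133, -0.4589, 0.0492]
orientation: [1.984, 2.433, -0.0]
ft_force: [-0.9, 1.0, 5.9]
gripper_width: 0.221
grip_force: 39.4
```

{"fn": "carry_out", "kwargs": {"delta_pos": [[0,0,0],[0,0,0],[0,0,0],[0,0,0],[0,0,0]], "twist": [[0,0,0],[0,0,0],[0,0,0],[0,0,0],[0,0,0]]}}

```text
t: 19.05
eef_pos: [0.5133, -0.4589, 0.0491]
orientation: [1.984, 2.433, -0.0]
ft_force: [-0.3, 1.2, 7.0]
gripper_width: 0.218
grip_force: 39.4
```

{"fn": "carry_out", "kwargs": {"delta_pos": [[0,0,-0.3],[0,0,-0.7],[0,0,-1],[0,0,-1],[0,0,-1]], "twist": [[0,0,0],[0,0,0],[0,0,0],[0,0,0],[0,0,0]]}}

```text
t: 19.55
eef_pos: [0.5125, -0.4584, 0.1693]
orientation: [-1.986, -2.434, 0.0]
ft_force: [-0.1, -0.3, -1.8]
gripper_width: 0.219
grip_force: 39.2
```

{"fn": "carry_out", "kwargs": {"delta_pos": [[0,0,-1],[0.5,0.07,0],[0.9,0.07,0],[0.9,0.07,0],[0.9,0.07,0]], "twist": [[0,0,0],[0,0,0],[0,0,0],[0,0,0],[0,0,0]]}}

```text
t: 20.05
eef_pos: [0.5013, -0.3618, 0.1981]
orientation: [-1.986, -2.434, 0.0]
ft_force: [0.1, 0.4, -1.0]
gripper_width: 0.219
grip_force: 39.2
```

{"fn": "carry_out", "kwargs": {"delta_pos": [[0.9,0.07,0],[0.9,0.07,0],[0.9,0.07,0],[0.9,0.07,0],[0.9,0.07,0]], "twist": [[0,0,0],[0,0,0],[0,0,0],[0,0,0],[0,0,0]]}}

```text
t: 20.55
eef_pos: [0.4845, -0.2273, 0.1983]
orientation: [1.986, 2.434, -0.0]
ft_force: [-0.4, 0.5, -0.5]
gripper_width: 0.218
grip_force: 39.2
```

{"fn": "carry_out", "kwargs": {"delta_pos": [[0.9,0.07,0],[0.9,0.07,0],[0.9,0.07,0],[0.9,0.07,0],[0.9,0.07,0]], "twist": [[0,0,0],[0,0,0],[0,0,0],[0,0,0],[0,0,0]]}}

```text
t: 21.05
eef_pos: [0.4676, -0.093, 0.1983]
orientation: [1.986, 2.434, 0.0]
ft_force: [-0.0, 0.5, -1.8]
gripper_width: 0.218
grip_force: 39.2
```

{"fn": "carry_out", "kwargs": {"delta_pos": [[0.9,0.07,0],[0.9,0.07,0],[0.9,0.07,0],[0.9,0.07,0],[0.9,0.07,0]], "twist": [[0,0,0],[0,0,0],[0,0,0],[0,0,0],[0,0,0]]}}

```text
t: 21.55
eef_pos: [0.4508, 0.0413, 0.1983]
orientation: [1.986, 2.434, 0.0]
ft_force: [0.5, 0.6, -0.9]
gripper_width: 0.219
grip_force: 39.2
```

{"fn": "carry_out", "kwargs": {"delta_pos": [[0.9,0.08,0],[0.9,0.08,0],[0.9,0.08,0],[0.9,0.08,0],[0.8,0.08,0]], "twist": [[0,0,0],[0,0,0],[0,0,0],[0,0,0],[0,0,0]]}}

```text
t: 22.05
eef_pos: [0.436, 0.1732, 0.1983]
orientation: [1.985, 2.434, 0.001]
ft_force: [1.1, -1.1, -1.7]
gripper_width: 0.217
grip_force: 39.2
```

{"fn": "carry_out", "kwargs": {"delta_pos": [[0,0,0.5],[0,0,0.5],[0,0,0],[0,0,0],[0,0,0]], "twist": [[0,0,0],[0,0,0],[0,0,0],[0,0,0],[0,0,0]]}}

```text
t: 22.55
eef_pos: [0.4368, 0.1719, 0.1686]
orientation: [1.986, 2.433, 0.001]
ft_force: [1.0, 0.3, -1.3]
gripper_width: 0.219
grip_force: 39.3
```

```bash
python3 c.py w5; python3 e.py w5 .01 .049
```

```text
22.55 [0.4368 0.1719 0.1686] [[-0.2006  0.9797  0.0012]
 [ 0.9797  0.2006  0.0002]
 [-0.      0.0012 -1.    ]] 0.21856852110136782 [ 0.9931  0.2696 -1.2785]
hole [317  34  18  19 273] [0.4155 0.2991] [0.0146 0.014 ]
hole [313 124  24  25 468] [0.4301 0.2253] [0.0213 0.0215]
hole [310 163  29  29 621] [0.4375 0.1884] [0.0262 0.0267]
hole [290 313  27  23 441] [0.4474 0.0263] [0.0265 0.0248]
z -0.030 n 691  xmax 0.0110  ymid -0.0008  yrange -0.0106 0.0095
z -0.024 n 607  xmax 0.0111  ymid -0.0009  yrange -0.0106 0.0097
z -0.018 n 311  xmax 0.0113  ymid -0.0007  yrange -0.0106 0.0100
z -0.012 n 277  xmax 0.0113  ymid -0.0010  yrange -0.0106 0.0102
z -0.006 n 185  xmax 0.0107  ymid -0.0020  yrange -0.0106 0.0083
z -0.000 n 292  xmax 0.0096  ymid -0.0001  yrange -0.0101 0.0076
z 0.006 n 124  xmax 0.0100  ymid -0.0012  yrange -0.0099 0.0078
z 0.012 n 120  xmax 0.0099  ymid -0.0012  yrange -0.0101 0.0073
z 0.018 n 104  xmax 0.0099  ymid -0.0016  yrange -0.0098 0.0072
z 0.024 n 94  xmax 0.0099  ymid -0.0014  yrange -0.0102 0.0075
z 0.030 n 89  xmax 0.0098  ymid -0.0014  yrange -0.0100 0.0075
z 0.036 n 75  xmax 0.0099  ymid -0.0013  yrange -0.0100 0.0073
z 0.042 n 69  xmax 0.0099  ymid -0.0015  yrange -0.0099 0.0071
foot z 0.04858301076180833
```

{"fn": "carry_out", "kwargs": {"delta_pos": [[0.6,0.06,0],[0.7,0.07,0],[0.49,0.05,0],[0,0,0.5],[0,0,0.6]], "twist": [[0,0,0],[0,0,0],[0,0,0],[0,0,0],[0,0,0]]}}

```text
t: 23.1
eef_pos: [0.4316, 0.2263, 0.1355]
orientation: [1.984, 2.434, 0.003]
ft_force: [0.4, 0.9, -1.5]
gripper_width: 0.222
grip_force: 39.3
```

{"fn": "carry_out", "kwargs": {"delta_pos": [[0,0,0.6],[0,0,0.4],[0,0,0.15],[0,0,0],[0,0,0]], "twist": [[0,0,0],[0,0,0],[0,0,0],[0,0,0],[0,0,0]]}}

```text
t: 23.6
eef_pos: [0.4314, 0.2258, 0.101]
orientation: [1.986, 2.434, 0.001]
ft_force: [0.7, -0.0, -1.8]
gripper_width: 0.218
grip_force: 39.3
```

```bash
python3 c.py w6; python3 e.py w6 .01 .049|grep -v '^z -'
```

```text
23.6 [0.4314 0.2258 0.101 ] [[-0.2007  0.9796  0.0011]
 [ 0.9796  0.2007  0.0003]
 [ 0.0001  0.0011 -1.    ]] 0.21792125957703143 [ 0.7021 -0.0183 -1.7753]
hole [308  96  24  25 418] [0.4158 0.2995] [0.015  0.0147]
hole [304 203  30  18 183] [0.4298 0.2318] [0.0212 0.0131]
z 0.006 n 125  xmax 0.0098  ymid -0.0012  yrange -0.0099 0.0078
z 0.012 n 119  xmax 0.0098  ymid -0.0016  yrange -0.0101 0.0073
z 0.018 n 107  xmax 0.0100  ymid -0.0011  yrange -0.0100 0.0073
z 0.024 n 96  xmax 0.0099  ymid -0.0012  yrange -0.0098 0.0075
z 0.030 n 81  xmax 0.0098  ymid -0.0012  yrange -0.0096 0.0076
z 0.036 n 80  xmax 0.0099  ymid -0.0016  yrange -0.0101 0.0073
z 0.042 n 71  xmax 0.0100  ymid -0.0015  yrange -0.0099 0.0071
foot z 0.04890412446094455
```

View pics/w6.png

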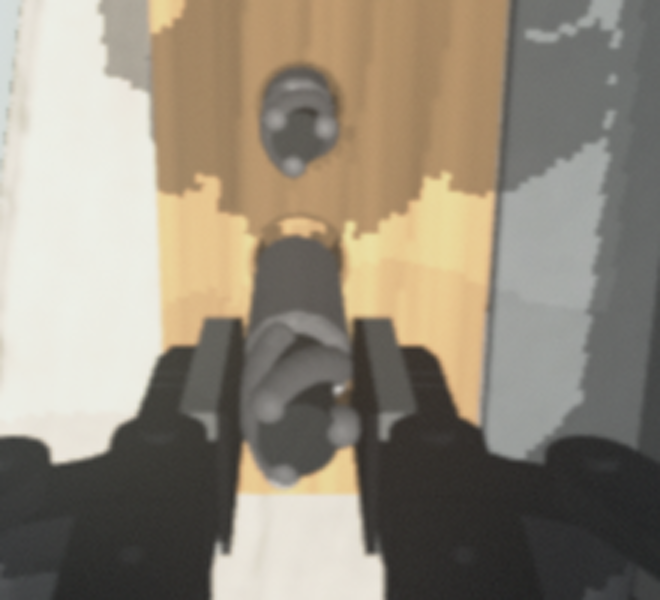

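The 16 mm cutter stands seated at crop (300,115), and the 20 mm foot is centred over its hole at crop (298,240). Lowering it.

{"fn": "carry_out", "kwargs": {"delta_pos": [[0,0,0.15],[0,0,0.15],[0,0,0.15],[0,0,0.15],[0,0,0]], "twist": [[0,0,0],[0,0,0],[0,0,0],[0,0,0],[0,0,0]]}}

```text
t: 24.15
eef_pos: [0.4309, 0.2256, 0.0816]
orientation: [-1.986, -2.434, 0.001]
ft_force: [-0.0, -0.7, -3.1]
gripper_width: 0.223
grip_force: 39.1
```

{"fn": "carry_out", "kwargs": {"delta_pos": [[0,0,0.2],[0,0,0.2],[0,0,0.2],[0,0,0.17],[0,0,0]], "twist": [[0,0,0],[0,0,0],[0,0,0],[0,0,0],[0,0,0]]}}

```text
t: 24.65
eef_pos: [0.431, 0.2257, 0.0591]
orientation: [1.986, 2.434, 0.0]
ft_force: [0.7, -0.3, 2.2]
gripper_width: 0.214
grip_force: 39.7
```

{"fn": "carry_out", "kwargs": {"delta_pos": [[0,0,0],[0,0,0],[0,0,0],[0,0,-0.2],[0,0,-0.6]], "twist": [[0,0,0],[0,0,0],[0,0,0],[0,0,0],[0,0,0]], "claw": 38}}

```text
t: 25.15
eef_pos: [0.43, 0.2254, 0.0824]
orientation: [-1.985, -2.433, 0.004]
ft_force: [0.3, 0.3, 0.4]
gripper_width: 0.447
grip_force: 0.0
```

{"fn": "carry_out", "kwargs": {"delta_pos": [[0,0,-1],[0,0,-1],[0,0,-1],[0,0,-1],[0,0,-1]], "twist": [[0,0,0],[0,0,0],[0,0,0],[0,0,0],[0,0,0]]}}

```text
t: 25.65
eef_pos: [0.4306, 0.2257, 0.2348]
orientation: [1.986, 2.434, 0.001]
ft_force: [0.2, -0.2, -1.4]
gripper_width: 0.441
grip_force: 0.0
```

{"fn": "carry_out", "kwargs": {"delta_pos": [[0,0,0],[0,0,0],[0,0,0],[0,0,0],[0,0,0]], "twist": [[0,0,0],[0,0,0],[0,0,0],[0,0,0],[0,0,0]], "claw": 0}}

```text
t: 26.15
eef_pos: [0.4306, 0.2256, 0.2323]
orientation: [-1.985, -2.434, 0.002]
ft_force: [-0.1, -1.0, 0.9]
gripper_width: -0.001
grip_force: 0.0
```

```bash
cat > k.py <<'E'
from h import *
np.set_printoptions(precision=4,suppress=True,linewidth=170)
s=get_state(); print(s['t'],s['eef_pos'],s['gripper_width'],s['ft_force'])
img,d,P=cloud('wrist'); save(img,'w7.png'); np.savez('w7.npz',img=img,d=d,P=P)
for r in optics.masks_of('wrist','cutter16'):
    m=r['region']&(d>0); q=P[m]; tp=q[q[:,2]>.079]; print(r['score'],r['pixel'],q[:,2].max(),tp.mean(0) if len(tp) else '')
hg=np.array([.468,.272,0]); c=np.array([[.981,.194,0],[-.194,.981,0],[0,0,1]])
P=P[:250][d[:250]>0]
A=np.vstack([P]+[np.load(f+'0.npz')['P'].reshape(-1,3) for f in('top','side')]+[np.load('w1.npz')['P'][:240].reshape(-1,3)])
C=(A-hg)@c.T
print('cols x_c from hinge'); xs=np.arange(-.03,.2,.015); print(np.round(xs*1000))
for y in np.arange(.12,-.13,-.03):
    o=[]
    for x in xs:
        k=C[(abs(C[:,0]-x)<.0075)&(abs(C[:,1]-y)<.015)]; o.append(int(1000*np.percentile(k[:,2],98)) if len(k)>3 else -1)
    print(round(y*1000),o)
E
python3 k.py
```

```text
26.15 [0.4306 0.2256 0.2323] -0.0010821448593496162 [-0.1093 -0.9887  0.8977]
0.68 [317.4, 148.8] 0.0856142269760869 [0.4222 0.263  0.0832]
0.58 [318.2, 181.2] 0.08543690133534293 [0.4292 0.2259 0.0831]
cols x_c from hinge
[-30. -15.   0.  15.  30.  45.  60.  75.  90. 105. 120. 135. 150. 165. 180. 195.]
120 [1, 1, 1, 1, 41, 41, 1, 1, 1, 0, 38, 39, 39, 39, 38, 0]
90 [43, 43, 61, 109, 118, 113, 109, 105, 4, 2, 1, 0, 1, 8, 70, 89]
60 [43, 43, 45, 44, 117, 113, 109, 104, 2, 4, 1, 0, 0, 67, 139, 141]
30 [43, 43, 45, 43, 118, 113, 109, 104, 4, 3, 1, 1, 6, 68, 101, 141]
0 [43, 43, 45, 43, 123, 113, 109, 104, 3, 2, 1, 0, 8, 137, 143, 160]
-30 [242, 43, 45, 43, 121, 113, 109, 104, 0, 3, 1, 1, 67, 135, 144, 180]
-60 [43, 43, 45, 44, 118, 113, 109, 105, 33, 32, 18, 17, 16, 1, 67, 87]
-90 [43, 43, 60, 95, 117, 113, 109, 104, 35, 34, 34, 34, 33, 18, 18, 19]
-120 [32, 23, 38, 86, 106, 101, 93, 21, 20, 65, 61, 57, 19, 21, 23, 21]
```

View pics/w7.png

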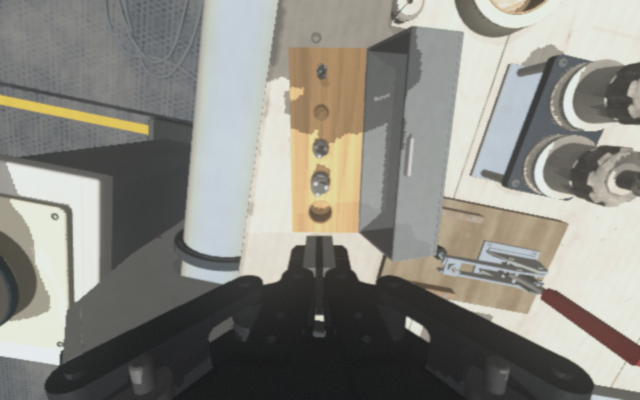

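Both cutters are home, with tops at about 85.5 mm at px (320,148) and (320,181). The cover is open at about 1.9 rad on the right, and there is free table behind it. I'll check the closed gripper's extents before going behind it.

Run:
```python
from h import *
np.set_printoptions(precision=4,suppress=True)
s=get_state();Rt=R.from_rotvec(s['orientation']).as_matrix()
Z=np.load('w7.npz');T=(Z['P']-np.array(s['eef_pos']))@Rt;T=T[Z['d']>0];T=T[(T[:,2]<.012)&(abs(T[:,0])<.08)]
for z in np.arange(-.13,.012,.01):
    b=T[(T[:,2]>=z)&(T[:,2]<z+.01)]
    if len(b)>3: print(round(z,3),len(b),'x',np.percentile(b[:,0],[1,99]),'y',np.percentile(b[:,1],[1,99]))
hg=np.array([.468,.272]);cx=np.array([.981,.194]);cy=np.array([-.194,.981])
for xc,yc,z in [(.105,.04,.2)]:
    p=hg+xc*cx+yc*cy; print(p); goto(p[0],p[1],z,0,1)
```

```text
-0.11 523 x [0.0191 0.0213] y [-0.02    0.0177]
-0.1 8689 x [0.009  0.0207] y [-0.0594  0.057 ]
-0.09 15439 x [0.0029 0.018 ] y [-0.0608  0.0585]
-0.08 10571 x [-0.0057  0.0178] y [-0.0548  0.0526]
-0.07 5201 x [-0.0078  0.0177] y [-0.0473  0.0452]
-0.06 5578 x [-0.008   0.0138] y [-0.0391  0.0368]
-0.05 2120 x [-0.0088  0.0141] y [-0.0328  0.0304]
-0.04 749 x [-0.0103  0.0124] y [-0.0118  0.0096]
-0.03 588 x [0.0066 0.0117] y [-0.0146  0.0121]
-0.02 517 x [0.0066 0.0117] y [-0.0147  0.0119]
-0.01 216 x [0.0066 0.0116] y [-0.0139  0.0108]
[0.5632 0.3316]
[[2.57, 5.04, 1.08]] 0.0
```

{"fn": "carry_out", "kwargs": {"delta_pos": [[0.5,0.8,0],[0.6,1,0],[0.6,1,0],[0.6,1,0],[0.4,0.84,0]], "twist": [[0,0,0],[0,0,0],[0,0,0],[0,0,0],[0,0,0]]}}

```text
t: 26.75
eef_pos: [0.552, 0.3344, 0.2324]
orientation: [-1.985, -2.435, 0.001]
ft_force: [0.1, 1.0, -0.3]
gripper_width: -0.001
grip_force: 0.0
```

{"fn": "carry_out", "kwargs": {"delta_pos": [[0.2,0.4,0.3],[0,0,1],[0,0,1],[0,0,1],[0,0,0.5]], "twist": [[0,0,0],[0,0,0],[0,0,0],[0,0,0],[0,0,0]]}}

```text
t: 27.25
eef_pos: [0.5598, 0.3404, 0.1155]
orientation: [-1.985, -2.433, 0.006]
ft_force: [0.3, -0.9, -0.3]
gripper_width: 0.004
grip_force: 0.0
```

{"fn": "carry_out", "kwargs": {"delta_pos": [[0,0,0.6],[0,0,0],[0,0,0],[0,0,0],[0,0,0]], "twist": [[0,0,0],[0,0,0],[0,0,0],[0,0,0],[0,0,0]]}}

```text
t: 27.75
eef_pos: [0.5619, 0.3415, 0.1022]
orientation: [1.985, 2.434, 0.002]
ft_force: [0.5, -0.2, 0.2]
gripper_width: -0.003
grip_force: 0.0
```

```bash
cat >> h.py <<'E'
def where():
    s=get_state(); e=np.array(s['eef_pos'])[:2]-[.468,.272]
    print('t',s['t'],'xc %.4f yc %.4f z %.4f'%(e@[.981,.194],e@[-.194,.981],s['eef_pos'][2]),s['ft_force'])
E
python3 -c "
from h import *
where()"
```

```text
t 27.75 xc 0.1056 yc 0.0499 z 0.1022 [ 0.51102254 -0.22393846  0.20416568]
```

{"fn": "carry_out", "kwargs": {"delta_pos": [[0,0,0.4],[0,0,0.2],[0,-0.2,0],[0,-0.3,0],[0,0,0]], "twist": [[0,0,0],[0,0,0],[0,0,0],[0,0,0],[0,0,0]]}}

```text
t: 28.25
eef_pos: [0.5455, 0.3382, 0.0833]
orientation: [-1.985, -2.435, 0.001]
ft_force: [-0.5, 0.1, 0.2]
gripper_width: 0.001
grip_force: 0.0
```

{"fn": "carry_out", "kwargs": {"delta_pos": [[0,-0.2,-0.1],[0,-0.2,-0.1],[0,-0.2,-0.15],[0,-0.2,-0.15],[0,0,0]], "twist": [[0,0,0],[0,0,0],[0,0,0],[0,0,0],[0,0,0]]}}

```text
t: 28.75
eef_pos: [0.5246, 0.334, 0.1006]
orientation: [1.984, 2.432, 0.007]
ft_force: [4.1, 1.9, 3.1]
gripper_width: 0.001
grip_force: 2.1
```

```bash
python3 -c "
from h import *
where()"
```

```text
t 28.75 xc 0.0675 yc 0.0498 z 0.1006 [4.08351702 1.93150892 3.07814897]
```

{"fn": "carry_out", "kwargs": {"delta_pos": [[0,-0.3,-0.2],[0,-0.3,-0.17],[0,-0.33,-0.15],[0,-0.4,-0.1],[0,-0.37,-0.07]], "twist": [[0,0,0],[0,0,0],[0,0,0],[0,0,0],[0,0,0]]}}

```text
t: 29.25
eef_pos: [0.4721, 0.3229, 0.1189]
orientation: [-1.985, -2.434, 0.001]
ft_force: [1.4, 0.4, 0.1]
gripper_width: 0.004
grip_force: 0.8
```

{"fn": "carry_out", "kwargs": {"delta_pos": [[0,-0.4,0.03],[0,-0.4,0.07],[0,-0.4,0.15],[0,-0.35,0.18],[0,0,0]], "twist": [[0,0,0],[0,0,0],[0,0,0],[0,0,0],[0,0,0]]}}

```text
t: 29.75
eef_pos: [0.4253, 0.3133, 0.1054]
orientation: [-1.984, -2.434, 0.003]
ft_force: [0.1, -0.1, 0.4]
gripper_width: -0.0
grip_force: 0.0
```

```bash
python3 -c "
from h import *
where()
img,d,P=cloud('wrist'); 
C=(P-np.array([.468,.272,0]))@np.array([[.981,.194,0],[-.194,.981,0],[0,0,1]]).T
C=C[d>0]
for x in np.arange(-.1,.07,.01):
    k=C[(abs(C[:,0]-x)<.005)&(C[:,1]>.075)&(C[:,1]<.098)]
    print(round(x,2),len(k),np.median(k[:,2]).round(4) if len(k) else 0,end=' | ')
"
```

```text
t 29.75 xc -0.0339 yc 0.0488 z 0.1054 [ 0.07352695 -0.06112564  0.41923386]
-0.1 318 -0.0007 | -0.09 127 -0.0005 | -0.08 13 0.067 | -0.07 106 0.1006 | -0.06 983 0.1089 | -0.05 965 0.1064 | -0.04 899 0.1039 | -0.03 857 0.1015 | -0.02 826 0.099 | -0.01 783 0.0964 | -0.0 746 0.0941 | 0.01 513 0.092 | 0.02 36 -0.0007 | 0.03 62 -0.0006 | 0.04 221 -0.0005 | 0.05 319 -0.0007 | 0.06 319 -0.0006 |
```

{"fn": "carry_out", "kwargs": {"delta_pos": [[0,-0.1,0.15],[0,0,0.1],[0,0,-0.5],[0,-0.4,0],[0,-0.35,0]], "twist": [[0,0,0],[0,0,0],[0,0,0],[0,0,0],[0,0,0]]}}

```text
t: 30.3
eef_pos: [0.4019, 0.3084, 0.1128]
orientation: [-1.986, -2.434, 0.001]
ft_force: [-0.3, 0.4, 0.2]
gripper_width: 0.002
grip_force: 0.0
```

{"fn": "carry_out", "kwargs": {"delta_pos": [[0,0,0.25],[0,0,0.2],[0,0,0.15],[0,0,0.1],[0,0,0]], "twist": [[0,0,0],[0,0,0],[0,0,0],[0,0,0],[0,0,0]]}}

```text
t: 30.8
eef_pos: [0.4025, 0.3087, 0.0929]
orientation: [-1.985, -2.434, 0.0]
ft_force: [-7.2, -3.2, 14.8]
gripper_width: 0.004
grip_force: 7.4
```

```bash
python3 -c "
from h import *
where()"
```

```text
t 30.8 xc -0.0571 yc 0.0487 z 0.0929 [-7.24294527 -3.16957015 14.81404411]
```

{"fn": "carry_out", "kwargs": {"delta_pos": [[0,0,-0.5],[0,0,-1],[0,0,-1],[0,0,-1],[0,0,-1]], "twist": [[0,0,0],[0,0,0],[0,0,0],[0,0,0],[0,0,0]]}}

```text
t: 31.3
eef_pos: [0.4031, 0.3088, 0.2281]
orientation: [-1.986, -2.434, 0.0]
ft_force: [2.1, 0.0, 0.4]
gripper_width: -0.001
grip_force: 0.0
```

{"fn": "carry_out", "kwargs": {"delta_pos": [[0,0,0],[0,0,0],[0,0,0],[0,0,0],[0,0,0]], "twist": [[0,0,0],[0,0,0],[0,0,0],[0,0,0],[0,0,0]]}}

```text
t: 31.8
eef_pos: [0.4026, 0.3086, 0.2265]
orientation: [-1.985, -2.434, 0.002]
ft_force: [0.4, 0.7, 0.5]
gripper_width: -0.001
grip_force: 0.0
```

```bash
python3 -c "
from h import *
where()
img,d,P=cloud('wrist'); save(img,'w8.png')
C=(P-np.array([.468,.272,0]))@np.array([[.981,.194,0],[-.194,.981,0],[0,0,1]]).T
C=C[(d>0)]; k=C[(C[:,2]>.08)&(C[:,2]<.11)&(abs(C[:,1])<.095)&(C[:,0]>-.075)&(C[:,0]<-.005)]
f=np.polyfit(k[:,0],k[:,2],1); print(len(k),'angle',-np.arctan(f[0]),f[1])"
```

```text
t 31.8 xc -0.0570 yc 0.0486 z 0.2265 [0.36489449 0.68806403 0.54861934]
7736 angle 0.001634571729040064 0.09238078516330023
```

View pics/w8.png

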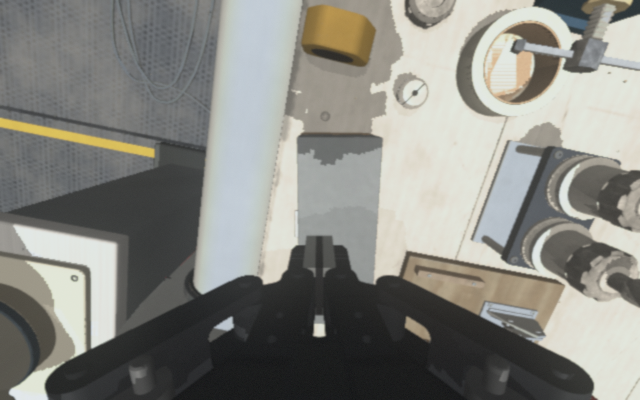

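The cover is flat and shut over the block (px 297–382, from row 135 down), with a measured angle of about 0.002 rad. The tape measure and tape roll look undisturbed.

```bash
python3 -c "
from rig import ticket
print(ticket.close_job())"
```

```text
the job is handed in; nothing more can be done
None
```

The 16 mm and 20 mm cutters are seated in their matching holes (tops about 85.5 mm above the table), the cover is shut (about 0.002 rad), and the job was handed in at about 32 s, with no verdict returned.

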